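# Find the key left latched on the lathe control station and release it

### The arm

A 6-joint arm with a two-finger parallel gripper is mounted at the origin on the work surface. World frame = base frame: x ahead of the robot, y to its left, z up, the work surface at z = 0. Lengths are in m, angles in degrees, forces in N, time in s.
With the tool pointing down it reaches from about 0.325 to 0.775 m from the base axis. Payload 5.5 kg.
Tool frame: the origin (TCP) lies on the mounting face of the last link; the fingertips stand 173 mm ahead of it and the grasp point (between the pads) lies 155 mm ahead of it; x points along the fingers, z is the direction in which the jaws open and shut, and the axes are right-handed (so a half turn about x gives the same grasp; the last joint's range is limited). The gripper opens to 85 mm and grips with 20 to 120 N. Pads are 22 mm wide; open, the fingers measure 114 mm over their backs; the gripper's body (76 mm by 85 mm) begins 54 mm behind the grasp point. The pads swing forward as they close: fully open they stand 13 mm farther back than shut.
Start: joints at [-66.446, 5.22, 70.514, -0, 104.267, -3.249], TCP at [0.271, -0.536, 0.405] pointing down, gripper open.
Joint ranges: [-164.24, 164.24], [-49.07, 125.15], [9.68, 141.18], [-86.29, 266.29], [3.28, 154.24], [-151.56, 151.56]. Speed limits (degrees/s): [147.25, 147.25, 172.46, 180, 180, 180].

### API

Orientations are given as [roll, pitch, yaw] about the fixed x, y, z axes, in that order (R = Rz(yaw) Ry(pitch) Rx(roll)).
In Python, from rig import robot gives the robot as it stands.
- The arm moves only by the tool arm_command, never from a script. Its argument "moves" is a list of rows, each an object with "hand": the finger opening in mm, from 0 to 85.4; "dp": the shift along the tool's x, y, z in mm, a list of three; "delta_rot": the turn, a rotation vector about the tool's x, y, z in rad, a list of three. A call has 1 to 12 rows; each row shifts and turns the pose as measured when the row begins, along the tool's axes as they then stand; what a row does not reach is not made up. A row lasts 1/8 s, in which the tool goes at most 62.5 mm and 10.7 degrees, less where a joint would pass 70% of its speed; a pose out of reach is approached as far as the arm can. A call is refused whole if a number of a shift passes 62.5 or a number of a turn 0.188, either way. A call with a gripper value outside its range is refused whole. The fingers move at their own pace and stop on an object; the grip force is fixed at half the most. Time passes only in rows, so rows that do not move let the fingers close. It gives the time, the measured TCP pose, the force and the opening at its end, in the units of the state.
- robot.observe(): the state, without advancing time (a new reading comes with each control period).
- robot.grab_frame(name): name is "side" or "top"; returns a dict with "image" (420x560x3 uint8, red, green, blue), "z_map" (420x560 float32, m along the optical axis (not along the pixel's ray), 0 where there is no reading), "mtx" (3x3 intrinsics, pixels), "dist_coeffs" ([k1, k2, p1, p2, k3] as OpenCV has them; the pictures are not rectified), "eye" and "attitude" of the camera in the world. Camera axes: x right, y down, z forward; pixel columns grow to the right and rows downward; lengths in m; the calibration is good to about 2 mm. A picture is of the moment at which its call begins.
- robot.job_done(): hands the job in, once; it reports no verdict.
The state is a dict: "time_s": time; "joint_pos": joint angles; "joint_velocities": joint speeds; "tau": joint torques, N m; "tool_pos": TCP position; "tcp_rot": TCP orientation; "ft_force": force on the tool from outside, world axes, zero at the start; "torque": the same for the moment, N m; "gripper_width": finger opening in m.
Only numpy, scipy, OpenCV 4.12 (cv2) and the standard library are available. Lean on these libraries where they do the work, as an engineer would, in place of code of your own. Each camera call takes 0.05 s, during which the arm holds its last target.

### The job

One of the four square push keys on the green lathe control station has been left latched down, so one lathe is still switched on. The keys stand a little unevenly, so feel for it: tap the keys lightly with the closed fingertips to find the one that does not give, then press that key in until it unlatches and springs back up, without latching any other key meanwhile. Work gently with the fingertips only: pick nothing up, do not hit the station hard, and leave the turned pot, the jar and the gouge beside it where they are.

Things in the scene. Friction and masses are not known exactly. Their poses are not given: they have to be found in the camera images.
- station: Green metal control station screwed to the bench, 110 x 270 mm (x by y), lid 66 mm high; origin at the centre of its underside, y along the row of keys to the left, x away from the robot at yaw 0, z up. Key centres at x = 0, y = +78, +26, -26, -78 mm. Each key stands in a fixed black bezel, 47 mm square, rim 71 mm high. Blank paper labels on the -x side, a cable gland on the +x side.
- key1_top (a point): Centre of the top of the cap of key 1, leftmost seen from the robot; moves with it. All four keys are identical white push-push keys, caps 40 x 40 mm, centres 52 mm apart. Up, a cap's top is 79 to 80 mm above the bench, each a little different; latched, about 76.7 mm (it springs up 2.9 mm when released). Exactly one key, any of the four, is latched at the start.
- key2_top (a point): Centre of the top of the cap of key 2, second from the left; moves with it. How any key feels from above: an up key begins to give at 1.5 to 2.6 N and then takes 1.1 N more per mm; a latched key stands firm until about 5 N and then takes 1.1 N more per mm as well, down to the stop.
- key3_top (a point): Centre of the top of the cap of key 3, third from the left; moves with it. Any key pressed to its stop, 6.5 mm below its up height (8.6 to 9.7 N), and let go changes over: an up key latches, a latched one springs up. Pressed less than 4.5 mm below its up height (under 6.4 N) it goes back to where it was.
- key4_top (a point): Centre of the top of the cap of key 4, rightmost; moves with it
- turned_pot: Loose turned wooden pot with a lid and finial, 54 mm across, 72 mm tall, standing beside one end of the station; origin at the centre of its underside, z up
- wax_jar: Loose amber jar of wax, 60 mm across, 62 mm tall, standing beside the other end of the station; origin at the centre of its underside, z up
- gouge: Loose woodturning gouge, 353 mm long, 30 mm thick at the dark wooden handle, lying on the bench beyond the station, roughly along the row; origin on the bench under its brass ferrule, x towards the steel blade's tip (168 mm), the handle reaches 185 mm the other way

How it is judged (in metres and radians):
On the way, in this order (a step that is already met when the one before it is completed fails the run):
1. the latched key is pressed in (z of any of key1_top, key2_top, key3_top, key4_top in the frame of station below 0.0755 m), for 0.04 s.
2. all four keys stand up (z of each of key1_top, key2_top, key3_top, key4_top in the frame of station above 0.078 m), for 0.2 s.
At the end, for the whole second after the job is handed in: All four keys are up: the top of each cap is more than 78 mm above the station's underside (a latched one stands at about 76.7 mm). The pot, the jar and the gouge are within 15 mm of where they stood (all of step 2 and distance of each of turned_pot, wax_jar, gouge from where it was at the start of the episode below 0.015 m); the robot touches nothing.
It fails at once if another key is pressed 5 mm or more (to where it latches) while a key is latched ((z of key1_top in the frame of station below 0.075 m and z of key2_top in the frame of station below 0.0775 m) or (z of key1_top in the frame of station below 0.075 m and z of key3_top in the frame of station below 0.0775 m) or (z of key1_top in the frame of station below 0.075 m and z of key4_top in the frame of station below 0.0775 m) or (z of key2_top in the frame of station below 0.075 m and z of key1_top in the frame of station below 0.0775 m) or (z of key2_top in the frame of station below 0.075 m and z of key3_top in the frame of station below 0.0775 m) or (z of key2_top in the frame of station below 0.075 m and z of key4_top in the frame of station below 0.0775 m) or (z of key3_top in the frame of station below 0.075 m and z of key1_top in the frame of station below 0.0775 m) or (z of key3_top in the frame of station below 0.075 m and z of key2_top in the frame of station below 0.0775 m) or (z of key3_top in the frame of station below 0.075 m and z of key4_top in the frame of station below 0.0775 m) or (z of key4_top in the frame of station below 0.075 m and z of key1_top in the frame of station below 0.0775 m) or (z of key4_top in the frame of station below 0.075 m and z of key2_top in the frame of station below 0.0775 m) or (z of key4_top in the frame of station below 0.075 m and z of key3_top in the frame of station below 0.0775 m)).
It fails at once if the station is struck or forced with more than 100 N (contact force between any of the fingers, the arm and station above 100 N).
It fails at once if the turned pot is moved more than 15 mm or lifted (distance of turned_pot from where it was at the start of the episode above 0.015 m).
It fails at once if the jar is moved more than 15 mm or lifted (distance of wax_jar from where it was at the start of the episode above 0.015 m).
It fails at once if the gouge is moved more than 15 mm or lifted (distance of gouge from where it was at the start of the episode above 0.015 m).
It also fails if it takes over 58 s, if anything falls off the work surface, if the arm or the gripper's body presses on something with over 40 N, if the wrist force passes 120 N, or if a joint passes its speed limit or range.

## Working session

There is one attempt and no reset: what is moved stays moved. The work goes in short steps, Python scripts to look and compute and a tool call to move; the robot and the scene stay as the last step left them, time stands still between calls to the robot, and variables do not carry over. Pictures are saved under pics/ and viewed, and the job is handed in when it is done.

Besides the shell and the picture viewer there is one more tool, called after "Request:" as name(argument=value, ...), one argument or row to a line, values as JSON. arm_command: Moves the arm, as the interface text tells. Its arguments: {"type":"object","properties":{"moves":{"type":"array"}},"required":["moves"]}

```bash
mkdir -p pics; ls; python3 - <<'E'
from rig import robot
import cv2,pickle
s=robot.observe();print(s)
for n in("top","side"):
    f=robot.grab_frame(n);cv2.imwrite(f"pics/{n}0.png",f["image"][:,:,::-1]);pickle.dump(f,open(f"{n}0.pkl","wb"))
    print(n,f["mtx"],f["dist_coeffs"],f["eye"],f["attitude"])
E
```

```text
pics
{'time_s': 0.0, 'joint_pos': array([-6.64460724e+01,  5.26342934e+00,  7.05810681e+01, -2.22291993e-04,
        1.04265850e+02, -3.24755674e+00]), 'joint_velocities': array([0.01929496, 0.10186976, 0.01975049, 0.04412974, 0.08499858,
       0.00216839]), 'tau': array([ 1.08430334e-05, -4.58736026e+01, -4.18021953e+01, -4.81124346e-06,
        1.16869321e-02, -1.83291121e-05]), 'tool_pos': array([ 0.27057309, -0.53559634,  0.40355518]), 'tcp_rot': array([176.86435894,  89.88965196, 113.66578869]), 'ft_force': array([ 0.56481831, -0.07744558,  0.26115212]), 'torque': array([ 0.01232465,  0.007562  , -0.01365813]), 'gripper_width': 0.08514866727605984}
top [[515.79841719   0.         285.9030808 ]
 [  0.         515.79841719 214.55258205]
 [  0.           0.           1.        ]] [0.06154374 0.         0.         0.         0.        ] [0.38730367 0.05409981 1.14442121] [-1.68330563e+02  5.60855229e-03 -9.70478475e+01]
side [[434.69908269   0.         285.90002263]
 [  0.         434.69908269 213.85008477]
 [  0.           0.           1.        ]] [0.02803834 0.         0.         0.         0.        ] [ 0.44163643 -0.69251568  0.5405506 ] [-121.67039126   -1.46052847  -13.01722144]
```

View pics/top0.png

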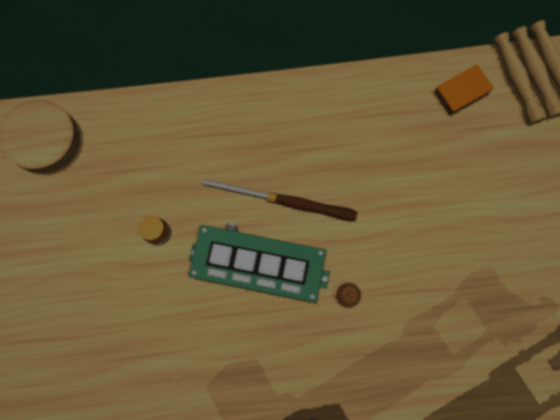

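View pics/side0.png

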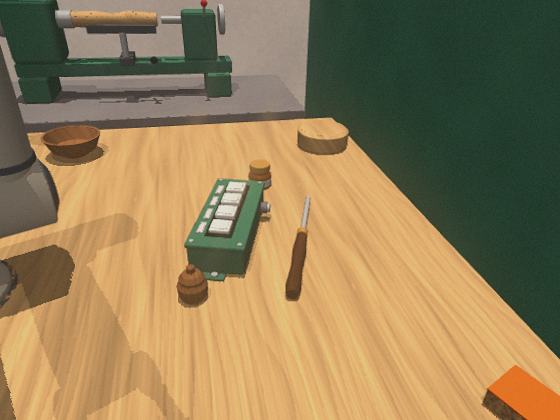

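The top view shows the station with its keys at about (221,255), (246,260), (270,265) and (295,270). The jar is at (152,229), the pot at (348,295), and the gouge beyond the station at about (270,197). Next I measure the key centres.

```bash
cat > h.py <<'E'
import numpy as np,cv2
from scipy.spatial.transform import Rotation as R
def ray(f,uv):
    p=cv2.undistortPoints(np.array(uv,float).reshape(-1,1,2),f["mtx"],f["dist_coeffs"])[:,0]
    d=np.c_[p,np.ones(len(p))]; return d@R.from_euler('xyz',f["attitude"],degrees=True).as_matrix().T
def at_z(f,uv,z):
    d=ray(f,uv); e=np.array(f["eye"]); return e+d*((z-e[2])/d[:,2])[:,None]
def at_depth(f,uv):
    uv=np.array(uv,float).reshape(-1,2); z=np.array([f["z_map"][int(round(v)),int(round(u))] for u,v in uv])
    return np.array(f["eye"])+ray(f,uv)*z[:,None]
E
python3 - <<'E'
from h import *
import pickle
np.set_printoptions(precision=4,suppress=True)
for n,box in(("top",(180,330,225,305)),("side",(190,270,170,270))):
    f=pickle.load(open(n+"0.pkl","rb"));im=f["image"]
    hsv=cv2.cvtColor(im,cv2.COLOR_RGB2HSV)
    m=((hsv[...,1]<60)&(hsv[...,2]>(140 if n=="top" else 150))).astype(np.uint8)
    k=np.zeros_like(m);k[box[2]:box[3],box[0]:box[1]]=1;m*=k
    N,l,st,c=cv2.connectedComponentsWithStats(m)
    for i in range(1,N):
        if st[i,4]>60: print(n,st[i],c[i],at_z(f,[c[i]],.0795)[0],at_depth(f,[c[i]])[0])
    if n=="top": 
        print(at_depth(f,[(152,229),(348,295),(272,197),(350,214),(206,183),(320,290),(230,226)]))
    b=im[box[2]:box[3],box[0]:box[1]];cv2.imwrite(f"pics/{n}z.png",cv2.resize(b,None,fx=5,fy=5,interpolation=2)[:,:,::-1])
E
```

```text
[[ 0.6131  0.3127  0.0614]
 [ 0.4242 -0.0789  0.0709]
 [ 0.6597  0.0517  0.0273]
 [ 0.5994 -0.1143  0.0311]
 [ 0.7127  0.1957  0.017 ]
 [ 0.4449 -0.0285 -0.0021]
 [ 0.6032  0.1499  0.0409]]
side [226 181  21  11 179] [235.7039 186.2402] [0.5375 0.1687 0.0795] [0.5374 0.1676 0.0801]
side [215 192  27  26 432] [228.4954 204.4861] [0.5124 0.0914 0.0795] [0.5134 0.1028 0.0728]
side [203 208  10  10  62] [207.8548 212.5806] [0.4682 0.067  0.0795] [0.4687 0.0824 0.0702]
side [209 219  23  14 255] [220.1804 225.2157] [0.4877 0.0161 0.0795] [0.4878 0.0173 0.0787]
side [196 221  11  12  70] [201.1143 226.8429] [0.4517 0.0172 0.0795] [0.4519 0.0341 0.0685]
```

```bash
python3 - <<'E'
from h import *
import pickle
np.set_printoptions(precision=4,suppress=True)
f=pickle.load(open("top0.pkl","rb"));im=f["image"]
hsv=cv2.cvtColor(im,cv2.COLOR_RGB2HSV)
for u,v in((221,255),(246,260),(270,265),(295,270)): print(im[v,u],hsv[v,u])
m=((hsv[...,1]<70)&(hsv[...,2]>110)).astype(np.uint8)
k=np.zeros_like(m);k[225:305,185:335]=1;m*=k
N,l,st,c=cv2.connectedComponentsWithStats(m);K=[]
for i in range(1,N):
    if st[i,4]>150:
        r=cv2.minAreaRect(np.argwhere(l==i)[:,::-1].astype(np.float32))
        p=at_z(f,[c[i]],.0795)[0];K.append(p)
        d=f["z_map"][l==i]; uv=np.argwhere(l==i)[:,::-1].astype(float)
        P=np.array(f["eye"])+ray(f,uv)*d[:,None]
        print(st[i],c[i],r,p,np.median(P,0))
K=np.array(K);print(np.linalg.norm(np.diff(K,axis=0),axis=1)); d=K[0]-K[-1] if K[0,1]>K[-1,1] else K[-1]-K[0];print(np.degrees(np.arctan2(-d[0],d[1])),"station yaw")
from rig import robot
s=robot.observe();print(R.from_euler('xyz',s["tcp_rot"],degrees=True).as_matrix())
E
```

```text
[129 130 133] [113   8 133]
[129 129 132] [120   6 132]
[129 131 133] [105   8 133]
[129 130 132] [110   6 132]
[211 245  20  20 310] [220.2774 254.6065] ((220.2646942138672, 254.55882263183594), (17.46290397644043, 17.89676284790039), 12.528807640075684) [0.5382 0.1726 0.0795] [0.5377 0.1724 0.0806]
[235 250  20  20 316] [244.7215 259.4747] ((244.7115478515625, 259.44232177734375), (17.65045166015625, 17.84657096862793), 11.309932708740234) [0.5219 0.1234 0.0795] [0.5217 0.1233 0.0802]
[260 255  20  20 316] [269.3956 264.4241] ((269.326904296875, 264.3653869628906), (17.65045166015625, 17.846569061279297), 11.309932708740234) [0.5054 0.074  0.0795] [0.505  0.074  0.0797]
[284 260  20  20 317] [293.9085 269.53  ] ((293.9038391113281, 269.48077392578125), (17.65045166015625, 17.84657096862793), 11.309932708740234) [0.4887 0.025  0.0795] [0.4887 0.0249 0.0773]
[0.0518 0.0521 0.0517]
-18.529145760205477 station yaw
[[-0.0007  0.8926  0.4509]
 [ 0.0016  0.4509 -0.8926]
 [-1.      0.0001 -0.0017]]
```

View pics/topz.png

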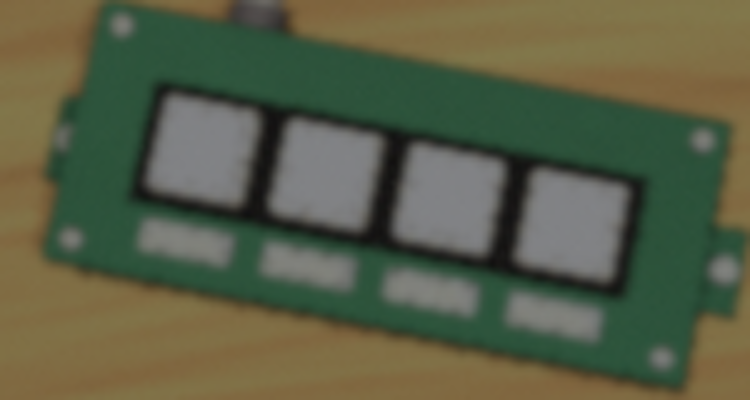

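Request:
arm_command(
  moves=[
    {"hand": 0, "dp": [0, 0, 0], "delta_rot": [-0.156, 0, 0]},
    {"hand": 0, "dp": [0, 0, 0], "delta_rot": [-0.156, 0, 0]},
    {"hand": 0, "dp": [0, 0, 0], "delta_rot": [-0.156, 0, 0]},
    {"hand": 0, "dp": [0, 0, 0], "delta_rot": [-0.156, 0, 0]},
    {"hand": 0, "dp": [0, 0, 0], "delta_rot": [-0.156, 0, 0]},
    {"hand": 0, "dp": [0, 0, 0], "delta_rot": [0, 0, 0]},
  ],
)

```text
time_s: 0.85
tool_pos: [0.2706, -0.5357, 0.3995]
tcp_rot: [130.7, 89.5, 113.5]
ft_force: [-0.9, -0.3, -0.9]
gripper_width: 0.0001
```

```bash
cat > st.py <<'E'
from h import *
from rig import robot
np.set_printoptions(precision=4,suppress=True)
K=np.array([[.538,.1725],[.5218,.1234],[.5053,.074],[.4887,.025]])
def st():
    s=robot.observe();M=R.from_euler('xyz',s["tcp_rot"],degrees=True).as_matrix();p=s["tool_pos"];tip=p+.173*M[:,0]
    T=np.column_stack([[0,0,-1],[.3165,.9486,0],[.9486,-.3165,0]])
    print("t",s["time_s"],"tip",tip,"F",s["ft_force"],"w",s["gripper_width"],"j",s["joint_pos"])
    print("rot needed (tool axes)",R.from_matrix(M.T@T).as_rotvec())
    for k in range(4): print("key",k+1,"dp mm",1000*M.T@(np.r_[K[k],.09]-tip))
if __name__=="__main__": st()
E
python3 st.py
```

```text
t 0.85 tip [ 0.27   -0.5343  0.2265] F [-0.9447 -0.2811 -0.9466] w 6.276834357791355e-05 j [-66.445    5.4242  70.827    0.0002 104.2661 -49.2791]
rot needed (tool axes) [ 0.0224 -0.006  -0.0068]
key 1 dp mm [141.3365 753.4456  48.263 ]
key 2 dp mm [140.9885 701.7527  47.2749]
key 3 dp mm [140.6391 649.6847  46.0888]
key 4 dp mm [140.2933 597.9693  44.689 ]
```

Request:
arm_command(
  moves=[
    {"hand": 0, "dp": [0, 20, 4], "delta_rot": [0.0224, -0.006, -0.0068]},
    {"hand": 0, "dp": [0, 45, 4], "delta_rot": [0, 0, 0]},
    {"hand": 0, "dp": [0, 50, 4], "delta_rot": [0, 0, 0]},
    {"hand": 0, "dp": [0, 50, 4], "delta_rot": [0, 0, 0]},
    {"hand": 0, "dp": [0, 50, 4], "delta_rot": [0, 0, 0]},
    {"hand": 0, "dp": [0, 50, 4], "delta_rot": [0, 0, 0]},
    {"hand": 0, "dp": [0, 50, 4], "delta_rot": [0, 0, 0]},
    {"hand": 0, "dp": [0, 50, 4], "delta_rot": [0, 0, 0]},
    {"hand": 0, "dp": [0, 50, 4], "delta_rot": [0, 0, 0]},
    {"hand": 0, "dp": [0, 50, 4], "delta_rot": [0, 0, 0]},
    {"hand": 0, "dp": [0, 40, 4], "delta_rot": [0, 0, 0]},
    {"hand": 0, "dp": [0, 20, 0], "delta_rot": [0, 0, 0]},
  ],
)

```text
time_s: 2.35
tool_pos: [0.494, -0.0423, 0.3963]
tcp_rot: [135.2, 89.8, 113.8]
ft_force: [-0.9, -0.7, -0.7]
gripper_width: -0.0002
```

```bash
python3 st.py
```

```text
t 2.35 tip [ 0.4937 -0.0417  0.2233] F [-0.9213 -0.6615 -0.6562] w -0.0001666290542719724 j [ -8.8981 -10.8903  86.9503   0.2043 104.0673  12.5515]
rot needed (tool axes) [-0.0515 -0.0028 -0.003 ]
key 1 dp mm [134.0234 215.1908 -36.5538]
key 2 dp mm [133.8656 163.5652 -33.7215]
key 3 dp mm [133.7073 111.5508 -31.0591]
key 4 dp mm [133.5505  59.8723 -28.6358]
```

Request:
arm_command(
  moves=[
    {"hand": 0, "dp": [20, 30, -14], "delta_rot": [-0.0515, -0.0028, -0.003]},
    {"hand": 0, "dp": [30, 20, -12], "delta_rot": [0, 0, 0]},
    {"hand": 0, "dp": [30, 5, 0], "delta_rot": [0, 0, 0]},
    {"hand": 0, "dp": [20, 2, 0], "delta_rot": [0, 0, 0]},
    {"hand": 0, "dp": [0, 0, 0], "delta_rot": [0, 0, 0]},
  ],
)

```text
time_s: 2.98
tool_pos: [0.489, 0.0245, 0.2928]
tcp_rot: [-160.4, 90.0, -179.6]
ft_force: [-0.1, -0.3, 0.2]
gripper_width: 0.0001
```

```bash
python3 st.py
```

```text
t 2.975 tip [0.4888 0.0245 0.1198] F [-0.1311 -0.2638  0.1891] w 0.00014681076576405637 j [ -1.1095 -11.5937  98.0366  -0.0012  93.6032  18.06  ]
rot needed (tool axes) [-0.0125 -0.0008  0.0003]
key 1 dp mm [ 29.7952 155.9115  -2.1378]
key 2 dp mm [ 29.8085 104.2145  -1.3168]
key 3 dp mm [29.8221 52.1357 -0.6806]
key 4 dp mm [29.8357  0.4018 -0.2703]
```

Request:
arm_command(
  moves=[
    {"hand": 0, "dp": [15, 0, 0], "delta_rot": [-0.0125, -0.0008, 0.0003]},
    {"hand": 0, "dp": [12, 0, 0], "delta_rot": [0, 0, 0]},
    {"hand": 0, "dp": [4, 0, 0], "delta_rot": [0, 0, 0]},
    {"hand": 0, "dp": [0, 0, 0], "delta_rot": [0, 0, 0]},
  ],
)

```text
time_s: 3.48
tool_pos: [0.4895, 0.0239, 0.262]
tcp_rot: [15.7, 89.8, -2.9]
ft_force: [-0.1, 0.1, -0.2]
gripper_width: -0.0002
```

```bash
python3 st.py
```

```text
t 3.475 tip [0.49   0.0239 0.089 ] F [-0.1456  0.1133 -0.1676] w -0.0002312558022937977 j [ -1.1774 -10.9362 100.6149  -0.0053  90.1466  17.4486]
rot needed (tool axes) [-0.003   0.0029 -0.0008]
key 1 dp mm [ -0.9087 156.1504  -1.9503]
key 2 dp mm [ -0.9504 104.448   -1.6197]
key 3 dp mm [-0.993  52.3655 -1.4776]
key 4 dp mm [-1.0359  0.6301 -1.558 ]
```

Request:
arm_command(
  moves=[
    {"hand": 0, "dp": [3, 0.3, -1], "delta_rot": [0, 0, 0]},
    {"hand": 0, "dp": [3, 0, 0], "delta_rot": [0, 0, 0]},
  ],
)

```text
time_s: 3.72
tool_pos: [0.4889, 0.0244, 0.2568]
tcp_rot: [16.0, 89.7, -2.6]
ft_force: [0.5, 0.1, -0.5]
gripper_width: -0.0003
```

Request:
arm_command(
  moves=[
    {"hand": 0, "dp": [1, 0, 0], "delta_rot": [0, 0, 0]},
  ],
)

```text
time_s: 3.85
tool_pos: [0.4889, 0.0245, 0.2557]
tcp_rot: [16.4, 89.7, -2.3]
ft_force: [0.6, 0.5, -0.0]
gripper_width: -0.0007
```

Request:
arm_command(
  moves=[
    {"hand": 0, "dp": [1, 0, 0], "delta_rot": [0, 0, 0]},
  ],
)

```text
time_s: 3.98
tool_pos: [0.4889, 0.0245, 0.2548]
tcp_rot: [16.4, 89.7, -2.2]
ft_force: [0.4, -0.6, 0.1]
gripper_width: 0.0002
```

Request:
arm_command(
  moves=[
    {"hand": 0, "dp": [0.7, 0, 0], "delta_rot": [0, 0, 0]},
  ],
)

```text
time_s: 4.1
tool_pos: [0.4889, 0.0245, 0.2541]
tcp_rot: [16.3, 89.7, -2.4]
ft_force: [0.1, -0.6, 0.6]
gripper_width: 0.0001
```

Request:
arm_command(
  moves=[
    {"hand": 0, "dp": [0.7, 0, 0], "delta_rot": [0, 0, 0]},
  ],
)

```text
time_s: 4.22
tool_pos: [0.4889, 0.0245, 0.2534]
tcp_rot: [16.2, 89.7, -2.5]
ft_force: [-0.7, 0.3, -0.7]
gripper_width: 0.0001
```

Request:
arm_command(
  moves=[
    {"hand": 0, "dp": [0.7, 0, 0], "delta_rot": [0, 0, 0]},
  ],
)

```text
time_s: 4.35
tool_pos: [0.4889, 0.0245, 0.2527]
tcp_rot: [16.2, 89.7, -2.5]
ft_force: [0.8, 0.2, 0.5]
gripper_width: 0.0006
```

Request:
arm_command(
  moves=[
    {"hand": 0, "dp": [0.6, 0, 0], "delta_rot": [0, 0, 0]},
  ],
)

```text
time_s: 4.47
tool_pos: [0.489, 0.0245, 0.252]
tcp_rot: [16.1, 89.7, -2.6]
ft_force: [0.2, -0.1, -0.6]
gripper_width: 0.0003
```

Request:
arm_command(
  moves=[
    {"hand": 0, "dp": [0.6, 0, 0], "delta_rot": [0, 0, 0]},
  ],
)

```text
time_s: 4.6
tool_pos: [0.489, 0.0245, 0.2514]
tcp_rot: [16.4, 89.7, -2.2]
ft_force: [0.6, 0.3, -0.4]
gripper_width: -0.0003
```

Request:
arm_command(
  moves=[
    {"hand": 0, "dp": [0.5, 0, 0], "delta_rot": [0, 0, 0]},
  ],
)

```text
time_s: 4.72
tool_pos: [0.489, 0.0245, 0.2509]
tcp_rot: [16.1, 89.7, -2.6]
ft_force: [0.2, -0.3, 1.1]
gripper_width: -0.0
```

Request:
arm_command(
  moves=[
    {"hand": 0, "dp": [0.5, 0, 0], "delta_rot": [0, 0, 0]},
  ],
)

```text
time_s: 4.85
tool_pos: [0.489, 0.0245, 0.2503]
tcp_rot: [16.6, 89.7, -2.1]
ft_force: [0.2, -0.3, 0.9]
gripper_width: -0.0001
```

Request:
arm_command(
  moves=[
    {"hand": 0, "dp": [0.5, 0, 0], "delta_rot": [0, 0, 0]},
  ],
)

```text
time_s: 4.97
tool_pos: [0.489, 0.0245, 0.2502]
tcp_rot: [16.1, 89.7, -2.5]
ft_force: [-2.4, -0.1, 4.0]
gripper_width: 0.0001
```

Request:
arm_command(
  moves=[
    {"hand": 0, "dp": [0.4, 0, 0], "delta_rot": [0, 0, 0]},
  ],
)

```text
time_s: 5.1
tool_pos: [0.489, 0.0245, 0.2502]
tcp_rot: [16.1, 89.7, -2.5]
ft_force: [-1.2, -0.5, 3.3]
gripper_width: -0.0001
```

Key 4 stands firm at 3–4 N, about 77.2 mm up, and its depth reading in the picture (77.3 mm) agrees. I'll tap key 3 to compare before pressing.

Request:
arm_command(
  moves=[
    {"hand": 0, "dp": [-4, 0, 0], "delta_rot": [0, 0, 0]},
    {"hand": 0, "dp": [-8, 0, 0], "delta_rot": [0, 0, 0]},
    {"hand": 0, "dp": [0, 25, 0], "delta_rot": [0, 0, 0]},
    {"hand": 0, "dp": [0, 25, 0], "delta_rot": [0, 0, 0]},
    {"hand": 0, "dp": [0, 2, 0], "delta_rot": [0, 0, 0]},
    {"hand": 0, "dp": [0, 0, 0], "delta_rot": [0, 0, 0]},
  ],
)

```text
time_s: 5.85
tool_pos: [0.5062, 0.0743, 0.2644]
tcp_rot: [12.6, 89.6, -6.1]
ft_force: [0.3, -0.0, -0.6]
gripper_width: -0.0002
```

```bash
python3 st.py
```

```text
t 5.85 tip [0.5076 0.0741 0.0914] F [ 0.2585 -0.0082 -0.5944] w -0.00015031198673645562 j [ 4.5624 -7.6532 97.4379 -0.083  89.7748 23.2612]
rot needed (tool axes) [-0.0043  0.0076 -0.0017]
key 1 dp mm [  1.5455 102.9443  -2.7257]
key 2 dp mm [ 1.4604 51.2424 -2.3293]
key 3 dp mm [ 1.3731 -0.8399 -2.1208]
key 4 dp mm [  1.2848 -52.5753  -2.1353]
```

Request:
arm_command(
  moves=[
    {"hand": 0, "dp": [4, -0.5, -1], "delta_rot": [-0.004, 0.0076, -0.0017]},
    {"hand": 0, "dp": [4, 0, 0], "delta_rot": [0, 0, 0]},
    {"hand": 0, "dp": [1.5, 0, 0], "delta_rot": [0, 0, 0]},
  ],
)

```text
time_s: 6.22
tool_pos: [0.5047, 0.0726, 0.2542]
tcp_rot: [-126.1, 89.9, -144.6]
ft_force: [0.1, 0.0, -0.5]
gripper_width: 0.0001
```

Request:
arm_command(
  moves=[
    {"hand": 0, "dp": [0.6, 0, 0], "delta_rot": [0, 0, 0]},
  ],
)

```text
time_s: 6.35
tool_pos: [0.5047, 0.0724, 0.2534]
tcp_rot: [-134.2, 89.9, -152.7]
ft_force: [1.1, 0.5, 0.2]
gripper_width: 0.0003
```

Request:
arm_command(
  moves=[
    {"hand": 0, "dp": [0.5, 0, 0], "delta_rot": [0, 0, 0]},
  ],
)

```text
time_s: 6.48
tool_pos: [0.5046, 0.0723, 0.2529]
tcp_rot: [-132.8, 89.9, -151.4]
ft_force: [0.0, -0.2, -0.4]
gripper_width: -0.0001
```

Request:
arm_command(
  moves=[
    {"hand": 0, "dp": [0.5, 0, 0], "delta_rot": [0, 0, 0]},
  ],
)

```text
time_s: 6.6
tool_pos: [0.5046, 0.0723, 0.2525]
tcp_rot: [-131.5, 89.9, -150.1]
ft_force: [-1.2, 0.2, 2.4]
gripper_width: -0.0002
```

Request:
arm_command(
  moves=[
    {"hand": 0, "dp": [0.5, 0, 0], "delta_rot": [0, 0, 0]},
  ],
)

```text
time_s: 6.72
tool_pos: [0.5046, 0.0723, 0.2524]
tcp_rot: [-122.5, 89.9, -141.1]
ft_force: [-1.8, -0.0, 2.3]
gripper_width: -0.0002
```

Request:
arm_command(
  moves=[
    {"hand": 0, "dp": [0.8, 0, 0], "delta_rot": [0, 0, 0]},
  ],
)

```text
time_s: 6.85
tool_pos: [0.5046, 0.0723, 0.252]
tcp_rot: [-109.3, 90.0, -127.9]
ft_force: [-2.3, -0.5, 3.3]
gripper_width: 0.0
```

Request:
arm_command(
  moves=[
    {"hand": 0, "dp": [0.6, 0, 0], "delta_rot": [0, 0, 0]},
  ],
)

```text
time_s: 6.98
tool_pos: [0.5046, 0.0723, 0.2517]
tcp_rot: [-100.2, 90.0, -118.7]
ft_force: [-1.5, -0.3, 2.3]
gripper_width: 0.0001
```

Key 3 touches 2.3 mm higher and gives by 0.8 mm at about 2.5–3 N, so it is up. That makes key 4 the latched one, and I'm going back to press it.

Request:
arm_command(
  moves=[
    {"hand": 0, "dp": [-4, 0, 0], "delta_rot": [0, 0, 0]},
    {"hand": 0, "dp": [-8, 0, 0], "delta_rot": [0, 0, 0]},
    {"hand": 0, "dp": [0, -25, 0], "delta_rot": [0, 0, 0]},
    {"hand": 0, "dp": [0, -23, 0], "delta_rot": [0, 0, 0]},
    {"hand": 0, "dp": [0, -1, 0], "delta_rot": [0, 0, 0]},
    {"hand": 0, "dp": [0, 0, 0], "delta_rot": [0, 0, 0]},
  ],
)

```text
time_s: 7.72
tool_pos: [0.4893, 0.0255, 0.2654]
tcp_rot: [21.0, 89.9, 2.5]
ft_force: [0.2, 0.0, -0.9]
gripper_width: -0.0003
```

```bash
python3 st.py
```

```text
t 7.725 tip [0.4896 0.0255 0.0924] F [ 0.1613  0.0003 -0.8699] w -0.00026990617568071356 j [ -0.9964 -11.0158 100.3355   0.0069  90.5669  17.5304]
rot needed (tool axes) [-0.0013  0.0019 -0.0007]
key 1 dp mm [  2.4813 154.7282  -0.8176]
key 2 dp mm [  2.445  103.0253  -0.5766]
key 3 dp mm [ 2.4081 50.9426 -0.5248]
key 4 dp mm [ 2.3711 -0.7926 -0.6949]
```

Down to contact first, then press in steps of about 1 mm.

Request:
arm_command(
  moves=[
    {"hand": 0, "dp": [5, -0.8, -0.7], "delta_rot": [0, 0, 0]},
    {"hand": 0, "dp": [5, 0, 0], "delta_rot": [0, 0, 0]},
    {"hand": 0, "dp": [3, 0, 0], "delta_rot": [0, 0, 0]},
    {"hand": 0, "dp": [1, 0, 0], "delta_rot": [0, 0, 0]},
  ],
)

```text
time_s: 8.22
tool_pos: [0.4886, 0.0264, 0.2501]
tcp_rot: [41.2, 89.9, 22.8]
ft_force: [-1.4, -0.6, 4.4]
gripper_width: 0.0001
```

Request:
arm_command(
  moves=[
    {"hand": 0, "dp": [1.2, 0, 0], "delta_rot": [0, 0, 0]},
  ],
)

```text
time_s: 8.35
tool_pos: [0.4886, 0.0265, 0.2496]
tcp_rot: [30.7, 89.9, 12.3]
ft_force: [-4.4, 0.1, 6.0]
gripper_width: 0.0006
```

Request:
arm_command(
  moves=[
    {"hand": 0, "dp": [1.5, 0, 0], "delta_rot": [0, 0, 0]},
  ],
)

```text
time_s: 8.48
tool_pos: [0.4886, 0.0264, 0.2491]
tcp_rot: [24.3, 89.9, 5.9]
ft_force: [-3.3, -0.8, 6.4]
gripper_width: 0.0
```

Request:
arm_command(
  moves=[
    {"hand": 0, "dp": [1.5, 0, 0], "delta_rot": [0, 0, 0]},
  ],
)

```text
time_s: 8.6
tool_pos: [0.4885, 0.0265, 0.2488]
tcp_rot: [20.9, 89.9, 2.5]
ft_force: [-3.6, -0.0, 5.9]
gripper_width: -0.0002
```

Request:
arm_command(
  moves=[
    {"hand": 0, "dp": [1.5, 0, 0], "delta_rot": [0, 0, 0]},
  ],
)

```text
time_s: 8.72
tool_pos: [0.4885, 0.0265, 0.2485]
tcp_rot: [18.9, 89.8, 0.5]
ft_force: [-3.7, 0.0, 7.7]
gripper_width: -0.0003
```

Request:
arm_command(
  moves=[
    {"hand": 0, "dp": [1.5, 0, 0], "delta_rot": [0, 0, 0]},
  ],
)

```text
time_s: 8.85
tool_pos: [0.4884, 0.0265, 0.2483]
tcp_rot: [18.0, 89.8, -0.4]
ft_force: [-4.4, 0.0, 7.2]
gripper_width: -0.0
```

Request:
arm_command(
  moves=[
    {"hand": 0, "dp": [2.2, 0, 0], "delta_rot": [0, 0, 0]},
  ],
)

```text
time_s: 8.98
tool_pos: [0.4883, 0.0265, 0.2476]
tcp_rot: [17.0, 89.8, -1.4]
ft_force: [-4.8, 0.1, 8.4]
gripper_width: -0.0002
```

Request:
arm_command(
  moves=[
    {"hand": 0, "dp": [2.5, 0, 0], "delta_rot": [0, 0, 0]},
  ],
)

```text
time_s: 9.1
tool_pos: [0.4882, 0.0265, 0.2466]
tcp_rot: [16.4, 89.8, -2.0]
ft_force: [-4.8, 1.1, 9.6]
gripper_width: 0.0
```

Request:
arm_command(
  moves=[
    {"hand": 0, "dp": [2.8, 0, 0], "delta_rot": [0, 0, 0]},
  ],
)

```text
time_s: 9.22
tool_pos: [0.4882, 0.0265, 0.2463]
tcp_rot: [15.7, 89.7, -2.7]
ft_force: [-8.2, -0.3, 16.9]
gripper_width: -0.0001
```

Request:
arm_command(
  moves=[
    {"hand": 0, "dp": [2.8, 0, 0], "delta_rot": [0, 0, 0]},
  ],
)

```text
time_s: 9.35
tool_pos: [0.4881, 0.0266, 0.2463]
tcp_rot: [14.9, 89.6, -3.5]
ft_force: [-9.1, 1.0, 15.2]
gripper_width: 0.0001
```

Request:
arm_command(
  moves=[
    {"hand": 0, "dp": [2.8, 0, 0], "delta_rot": [0, 0, 0]},
  ],
)

```text
time_s: 9.48
tool_pos: [0.4879, 0.0266, 0.2463]
tcp_rot: [14.2, 89.6, -4.2]
ft_force: [-9.7, -0.1, 14.6]
gripper_width: 0.0001
```

The key is at its stop: 3.9 mm below its latched height, and the force climbs with no more travel. Releasing it slowly.

Request:
arm_command(
  moves=[
    {"hand": 0, "dp": [-3, 0, 0], "delta_rot": [0, 0, 0]},
    {"hand": 0, "dp": [-4, 0, 0], "delta_rot": [0, 0, 0]},
    {"hand": 0, "dp": [-10, 0, 0], "delta_rot": [0, 0, 0]},
    {"hand": 0, "dp": [-30, 0, 0], "delta_rot": [0, 0, 0]},
    {"hand": 0, "dp": [-40, 0, 0], "delta_rot": [0, 0, 0]},
    {"hand": 0, "dp": [-20, -40, 0], "delta_rot": [0, 0, 0]},
    {"hand": 0, "dp": [-10, -55, 0], "delta_rot": [0, 0, 0]},
    {"hand": 0, "dp": [0, -55, 0], "delta_rot": [0, 0, 0]},
    {"hand": 0, "dp": [0, -55, 0], "delta_rot": [0, 0, 0]},
    {"hand": 0, "dp": [0, -40, 0], "delta_rot": [0, 0, 0]},
    {"hand": 0, "dp": [0, 0, 0], "delta_rot": [0, 0, 0]},
  ],
)

```text
time_s: 10.85
tool_pos: [0.4077, -0.212, 0.3709]
tcp_rot: [3.6, 89.3, -14.6]
ft_force: [-0.2, 1.4, 0.3]
gripper_width: -0.0001
```

```bash
python3 - <<'E'
from st import *;import pickle
f0=pickle.load(open("top0.pkl","rb"));f=robot.grab_frame("top");g=robot.grab_frame("side")
cv2.imwrite("pics/top1.png",f["image"][:,:,::-1]);cv2.imwrite("pics/side1.png",g["image"][:,:,::-1])
for nm,F in(("before",f0),("after",f)):
    print(nm)
    for u,v in((220,255),(245,259),(269,264),(294,270)):
        uv=np.array([(a,b) for a in range(u-6,u+7) for b in range(v-6,v+7)],float)
        z=F["z_map"][uv[:,1].astype(int),uv[:,0].astype(int)];P=np.array(F["eye"])+ray(F,uv)*z[:,None]
        print(P[:,2].mean(),P[:,2].std())
d=np.abs(f["image"].astype(int)-f0["image"]).sum(2)
for n,(u,v) in dict(jar=(152,229),pot=(348,295),gouge=(280,198)).items(): print(n,d[v-18:v+18,u-20:u+20].mean())
st()
E
```

```text
before
0.08724310097322148 0.08158695004115984
0.08043339653190097 0.0018426288073376486
0.09282210414063954 0.1150983815242013
0.07760934045003945 0.002175533148702305
after
0.08072958781979962 0.0018618856947514833
0.08023941671216889 0.0018634590267389824
0.07990737671641225 0.0019049642377493253
0.08046125397216648 0.0021495866547051575
jar 10.160416666666666
pot 12.1875
gouge 10.020138888888889
t 10.95 tip [ 0.4106 -0.2104  0.1979] F [ 0.3008 -0.0921 -0.1495] w 6.984039490516686e-05 j [-31.5456 -17.1845  94.8105   0.2554 101.7379 -13.446 ]
rot needed (tool axes) [ 0.0071  0.0118 -0.0017]
key 1 dp mm [108.6137 403.3704   1.2587]
key 2 dp mm [108.526  351.6673   1.0666]
key 3 dp mm [108.4353 299.5861   0.6821]
key 4 dp mm [108.3427 247.8542   0.0787]
```

View pics/top1.png

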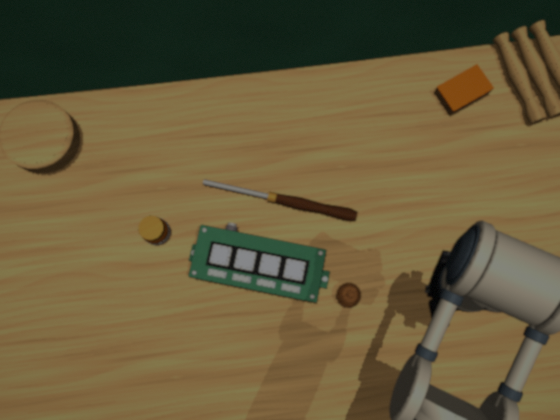

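The picture shows the jar (152,229), the pot (348,295) and the gouge (270,197) unmoved, and the arm clear of everything. Key 4 at (294,270) rose from 77.6 to 80.5 mm, and all four keys now read 79.9–80.7 mm. I'm handing in the job.

```bash
python3 -c "
from rig import robot
print(robot.job_done())"
```

```text
the job is handed in; nothing more can be done
None
```

Key 4, the rightmost, was the latched one; I pressed it to its stop and it sprang back up. The job is handed in; handing in reports no verdict.

- **Finding the key:** Key 4 stood firm at 3–4 N, at a height of about 77.2 mm. Key 3 touched 2.3 mm higher and gave by 0.8 mm at about 2.5–3 N. I did not tap keys 1 and 2.
- **Pressing it:** The wrist force while pressing reached about 17 N vertically, with up to about 10 N sideways, within the limits.
- **Last checks:** In the top camera's depth image key 4 rose by 2.9 mm (77.6 to 80.5 mm), and all four keys read 79.9–80.7 mm. Single depth readings scatter by about 2 mm, so these are averages over each cap.
- **Loose objects:** The pot, jar and gouge show at the same pixels as at the start. The arm stands clear with about zero force at the wrist.
- **Disagreements:** In the first picture the averages for keys 1 and 3 were spoiled by outlier pixels, reading about 87 and 93 mm. The medians taken earlier were 80.6 and 79.7 mm, as expected for keys that are up.

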